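Find the slack seam with the shim blade

TASK

One seam in the row of low drawer units is slack and rattles; the others are blocked inside. First lift the loaf pan from in front of the row and stand it upright on the middle of the lime turntable; then try the yellow shim blade in the seams one after another until you find the one that takes it fully, not just part way, and leave it there, upright and fully home, its red foot up against the fronts of the units. Do not shift the cake tin, the spoon, the bottle or the mug.

Things in the scene. Friction and masses are not known exactly. Their poses are not given: they have to be found in the camera images.
- shim: Loose shim with upright red grip, 0.16 kg. Origin: underside, below the grip's centre; z up, +x along the blade to its tip. Red foot 36 (x) by 50 (y) by 14 high and grip 32 (x) by 22 (y), top at 105 mm, both centred on the origin. Yellow blade: upright plate 8 mm thick (y), 60 high, from the foot's front (x = 18) to x = 118, its lower edge on the counter. Grasp the grip across y, 75 to 95 mm up.
- shim_tip (a point): Lower end of the blade's tip edge, at (118, 0, 0) mm in the shim's frame, same axes as the shim. Fully home, it is 100 mm past the unit fronts and the foot's front touches them.
- units: Fixed row of four low wooden drawer units with white fronts, 540 wide (y), 160 deep (x), 75 high, with a white board 10 mm thick over all from 30 mm behind the fronts (top at 85). Origin: on the counter, plane of the fronts, middle of the row; +x points into the units, y along the row. Three upright seams 160 mm apart lie between the units, open at the front.
- seam_left (a point): Seam at y = +160 of the row: mouth's middle, on the counter, plane of the fronts; +x into the seam. Each seam is 12 mm wide, 75 high; front corners rounded by 10 mm widen its mouth to 32. They look alike, but two are blocked by a hidden rigid strip 35 mm behind the fronts; one, different every time, is free 130 mm deep.
- seam_mid (a point): The same for the middle seam (y = 0 of the row).
- seam_right (a point): The same for the seam at y = -160 mm of the row.
- pan: Open aluminium loaf pan, loose, 140 long (x) by 60 wide (y) by 70 high, walls 4 mm, straight, 0.16 kg, standing in front of the row of units. Origin: centre of its underside, z up. It can be taken across its 60 mm from above, near the rim (the fingers need only reach 20 to 30 mm down from it).
- turntable: Lime plastic cake turntable, disc of 200 mm diameter, its flat top at 30 mm, fixed and not turning; on the left or the right of the counter. Origin: on the counter below its centre.
- cake_tin: Round open white enamel cake tin, loose, 180 mm diameter, 68 high. Origin: centre of its underside. Not to be moved.
- spoon: Wooden spoon, loose, 240 mm long, lying along its x axis on the board over the units. Not to be moved.
- oil_bottle: Green bottle, loose, 60 mm diameter, 220 high. Origin: centre of its underside. Not to be moved.
- mug: Blue mug, loose, 80 mm diameter, 90 high, with a handle on its +y side. Origin: centre of its underside. Not to be moved.
Not all that is in view belongs to the job. What is shaped like the pan but purple is not meant.

How it is judged:
By the outcome, as a careful person would: the job done as asked, in the order asked, and still so for the second after the job is handed in, with the robot touching nothing.
It also fails if it takes over 72 s, if anything falls off the work surface, if the arm or the gripper's body presses on something with over 40 N, if the wrist force passes 120 N, or if a joint passes its speed limit or range.

ROBOT

A 6-joint arm with a two-finger parallel gripper is mounted at the origin on the work surface. World frame = base frame: x ahead of the robot, y to its left, z up, the work surface at z = 0. Lengths are in mm, angles in degrees, forces in N, time in s.
With the tool pointing down it reaches from about 300 to 850 mm from the base axis. Payload 4.2 kg.
Tool frame: the origin (TCP) lies at the very end of the fingers, on their centre line; the grasp point (between the pads) lies 19 mm behind it (hold_point_z is the z of the grasp point in the tool frame, in mm); z points along the fingers, y is the direction in which the jaws open and shut (so a half turn about z gives the same grasp; the last joint's range is limited). The gripper opens to 91 mm and grips with 3 to 60 N. Pads are 32 mm wide; open, the fingers measure 118 mm over their backs; the gripper's body (76 mm by 178 mm) begins 60 mm behind the grasp point.
Start: joints at [68.468, 18.312, 89.639, -0, 72.044, -1.146], TCP at [200.299, 539.002, 213.976] pointing down, gripper open.
Joint ranges: [-177.97, 177.97], [-48.28, 115.42], [12.27, 149.76], [-77.06, 257.06], [2.81, 150.46], [-146.56, 146.56]. Speed limits (degrees/s): [147.25, 147.25, 180, 180, 180, 180].

INTERFACE

Orientations are given as [roll, pitch, yaw] about the fixed x, y, z axes, in that order (R = Rz(yaw) Ry(pitch) Rx(roll)).
In Python, from workcell import state, grab_frame, job_done, hold_point_z gives the robot as it stands. The module is installed in compiled form; this text tells all that it offers.
- The arm moves only by the shell command python3 -m creep 'ROWS' [FORCE]. ROWS is JSON, a list of rows, each a list of 7 numbers: the closure, from 0 (fully open) to 1 (shut), then the shift along the tool's x, y, z in mm, then the turn, a rotation vector about the tool's x, y, z in degrees. A call has 1 to 5 rows; each row shifts and turns the commanded pose from where the row before left it, along the tool's axes as they then stand; what a row does not reach is not made up. A row lasts 1/8 s, in which the tool goes at most 62.5 mm and 10.7 degrees, less where a joint would pass 70% of its speed; a pose out of reach is approached as far as the arm can. A call is refused whole if a number of a shift passes 62.5 or a number of a turn 10.7, either way. A call with a gripper value outside its range is refused whole. The fingers move at their own pace and stop on an object; FORCE is the grip in N (left out, the last holds). Time passes only in rows, so rows that do not move let the fingers close. It gives the time, the measured TCP pose, the force and the opening at its end, in the units of the state.
- state(): the state, without advancing time (a new reading comes with each control period).
- grab_frame(name): name is "scene" or "top"; returns a dict with "frame" (420x560x3 uint8, red, green, blue), "fx", "fy", "cx", "cy" (pixels), "k1" (the pictures are not rectified: a ray, as slopes to the right and down, at radius r is drawn at 1 + k1 r^2 times it, then the intrinsics apply), "view" (4x4, takes a point from world to camera coordinates). Camera axes: x right, y down, z forward; pixel columns grow to the right and rows downward; lengths in mm; the calibration is good to about 2 mm. A picture is of the moment at which its call begins. There is no depth.
- job_done(): hands the job in, once; it reports no verdict.
The state is a dict: "time_s": time; "qpos": joint angles; "qvel": joint speeds; "effort": joint torques, N m; "ee_pos": TCP position; "ee_rot": TCP orientation; "force": force on the tool from outside, world axes, zero at the start; "torque": the same for the moment, N m; "gripper_width": finger opening in mm.
Only numpy, scipy, OpenCV 4.12 (cv2) and the standard library are available. Lean on these libraries where they do the work, as an engineer would, in place of code of your own. Each camera call takes 0.05 s, during which the arm holds its last target.

## Working session

There is one attempt and no reset: what is moved stays moved. The work goes in short steps, Python scripts to look and compute and a shell command to move; the robot and the scene stay as the last step left them, time stands still between calls to the robot, and variables do not carry over. Pictures are saved under pics/ and viewed, and the job is handed in when it is done.

```bash
mkdir -p pics
cat > h.py <<'E'
import numpy as np, cv2
from workcell import state, grab_frame
def save(f,n): cv2.imwrite(n,f["frame"][:,:,::-1])
def ray(f,u,v):
    d=np.array([(u-f["cx"])/f["fx"],(v-f["cy"])/f["fy"]]); s=d.copy()
    for _ in range(30): s=d/(1+f["k1"]*(s@s))
    V=np.array(f["view"]);R=V[:3,:3];t=V[:3,3]
    return -R.T@t, R.T@np.array([s[0],s[1],1])
def px(f,u,v,z):
    c,d=ray(f,u,v); return c+d*(z-c[2])/d[2]
def proj(f,p):
    V=np.array(f["view"]); q=V[:3,:3]@np.array(p,float)+V[:3,3]; s=q[:2]/q[2]; s=s*(1+f["k1"]*(s@s))
    return np.array([s[0]*f["fx"]+f["cx"],s[1]*f["fy"]+f["cy"]])
E
python3 - <<'E'
from h import *
import pickle
s=state();print({k:np.round(v,2) for k,v in s.items()})
for n in("scene","top"):
    f=grab_frame(n);save(f,f"pics/{n}0.png");pickle.dump(f,open(n+"0.pkl","wb"))
    V=np.array(f["view"]);print(n,-V[:3,:3].T@V[:3,3],f["fx"],f["k1"])
E
```

```text
{'time_s': np.float64(0.0), 'qpos': array([68.47, 18.35, 89.71, -0.  , 72.04, -1.15]), 'qvel': array([ 0.05, -0.07, -0.01,  0.13,  0.05, -0.01]), 'effort': array([ -0.  , -41.25, -23.2 ,   0.07,   0.05,  -0.  ]), 'ee_pos': array([200.11, 538.5 , 213.1 ]), 'ee_rot': array([-179.9 ,   -0.  ,  159.62]), 'force': array([-0.76, -0.14, -0.19]), 'torque': array([-0.02, -0.02,  0.03]), 'gripper_width': np.float64(91.44)}
scene [1491.99359014 -459.45977771 1057.3101873 ] 538.0739840851318 0.03392486698919241
top [ 360.80310515    4.61611777 1078.16547792] 417.3007784028884 0.012306105472982762
```

View pics/scene0.png

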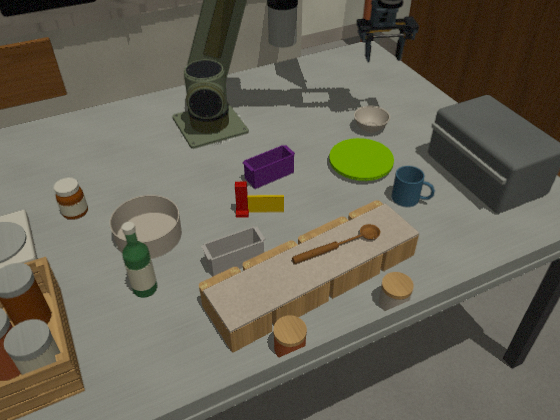

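View pics/top0.png

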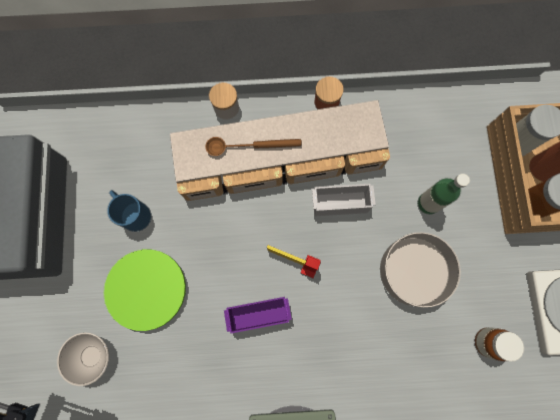

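The scene view shows the silver pan at about (235,250), the shim at (243,200), and the turntable at (361,160). The top view shows the units at (280,155), pan (343,200), shim (300,262), turntable (145,290), and the distractor, a purple pan, at (258,315). I'll enlarge these.

Run:
```python
from h import *
import pickle
f=pickle.load(open("top0.pkl","rb"))["frame"][:,:,::-1]
cv2.imwrite("pics/a.png",cv2.resize(f[95:295,165:395],None,fx=3.4,fy=3,interpolation=cv2.INTER_CUBIC))
f=pickle.load(open("scene0.pkl","rb"))["frame"][:,:,::-1]
cv2.imwrite("pics/b.png",cv2.resize(f[140:340,190:430],None,fx=3,fy=3,interpolation=cv2.INTER_CUBIC))
```

```text
(no output)
```

View pics/a.png

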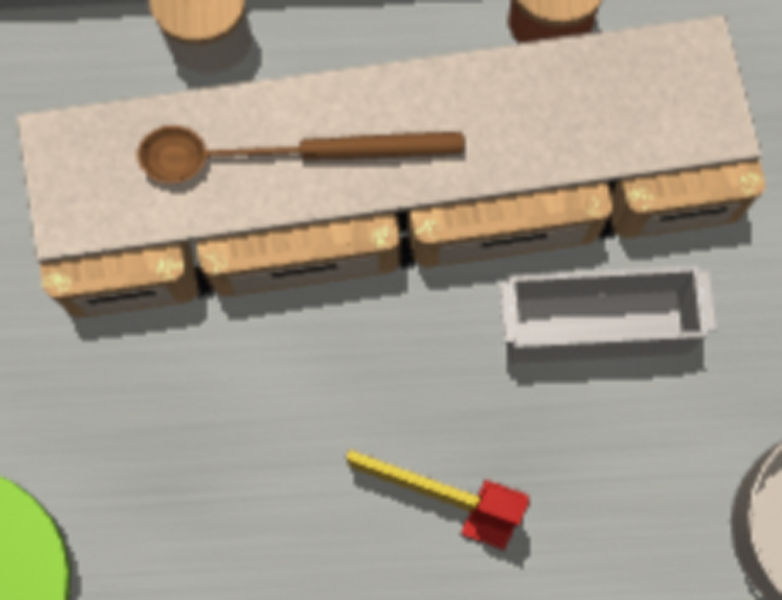

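View pics/b.png

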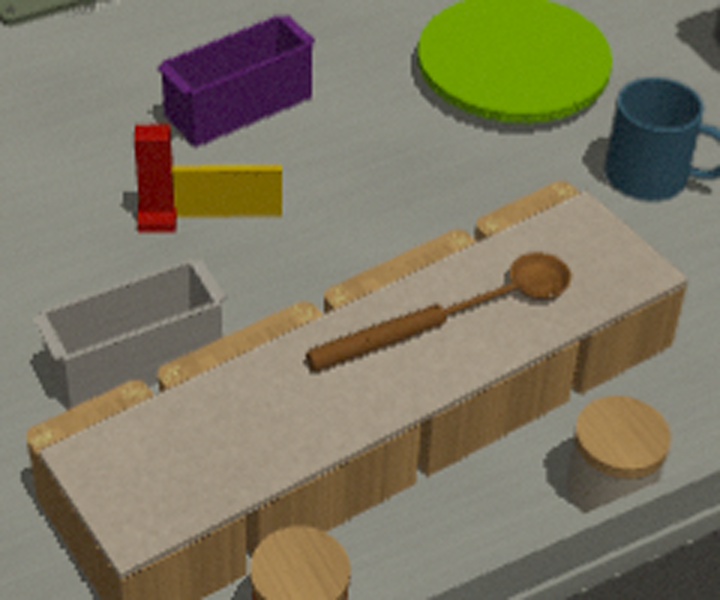

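```bash
cat > fit.py <<'E'
from h import *
import pickle
from scipy.optimize import least_squares
T=pickle.load(open("top0.pkl","rb"));S=pickle.load(open("scene0.pkl","rb"))
A=lambda X,Y:(165+(X+.5)/3.4-.5,95+(Y+.5)/3-.5)
B=lambda X,Y:(190+(X+.5)/3-.5,140+(Y+.5)/3-.5)
def fit(obs,x0):
    def w(p,q):
        a=np.radians(p[2]);return [p[0]+q[0]*np.cos(a)-q[1]*np.sin(a),p[1]+q[0]*np.sin(a)+q[1]*np.cos(a),q[2]]
    r=lambda p:np.concatenate([proj(f,w(p,q))-uv for f,uv,q in obs])
    s=least_squares(r,x0);return np.round(s.x,1),np.round(s.fun,1)
b={'bl':(160,270,85),'br':(160,-270,85),'fr':(30,-270,85),'fl':(30,270,85)}
a4={'bl':(18,115),'br':(722,17),'fr':(760,160),'fl':(38,262)}
b4={'fr':(43,455),'br':(123,575),'bl':(685,283),'fl':(588,195)}
o1=[(T,A(*a4[k]),b[k]) for k in b];o2=[(S,B(*b4[k]),b[k]) for k in b]
for o in(o1,o2,o1+o2):print("units",*fit(o,[500,0,5]))
p={'a':(30,70,70),'b':(30,-70,70),'c':(-30,-70,70),'d':(-30,70,70)}
p={k:(v[0],v[1]*1.03,v[2]) for k,v in p.items()}
pa={'a':(502,278),'b':(705,268),'c':(714,330),'d':(507,345)}
pb={'c':(40,318),'d':(195,264),'a':(224,300),'b':(60,358)}
o1=[(T,A(*pa[k]),p[k]) for k in p];o2=[(S,B(*pb[k]),p[k]) for k in p]
for o in(o1,o2,o1+o2):print("pan(yaw-90)",*fit(o,[450,-100,0]))
o1=[(T,A(349,456),(118,0,60)),(T,A(500,503),(0,0,105))]
o2=[(S,B(282,168),(118,0,60)),(S,B(282,216),(118,0,0)),(S,B(154,128),(0,0,105))]
for o in(o1,o2,o1+o2):print("shim",*fit(o,[380,0,60]))
for n,f in(("T",T),("S",S)):
    h=cv2.cvtColor(f["frame"],cv2.COLOR_RGB2HSV);m=cv2.inRange(h,(35,150,120),(55,255,255))
    c=max(cv2.findContours(m,0,2)[0],key=cv2.contourArea)[:,0]
    w=np.array([px(f,u,v,30)[:2] for u,v in c]);print(n,cv2.minEnclosingCircle(w.astype(np.float32)))
E
python3 fit.py
```

```text
units [666.4 -18.4   6. ] [-0.8  0.2  0.9  0.   0.7 -0.4 -0.8 -0. ]
units [671.2 -20.    6.3] [ 2.  -0.9 -0.5  1.1 -1.3 -0.3  0.  -1.3]
units [668.7 -19.1   6.2] [-0.7 -0.3  0.9 -1.   0.7 -1.6 -0.5 -0.6  1.7 -1.6 -0.8 -0.1 -1.5 -1.3
 -0.1 -1.8]
pan(yaw-90) [ 6.095e+02 -1.606e+02  4.000e-01] [ 1.  -0.7 -1.3 -1.1 -1.3  1.5  1.5  0.4]
pan(yaw-90) [ 6.096e+02 -1.611e+02 -1.000e-01] [ 0.1  1.5  0.8  1.5 -1.  -1.5  0.  -1.7]
pan(yaw-90) [ 6.096e+02 -1.608e+02  2.000e-01] [ 1.1 -0.8 -1.2 -1.1 -1.2  1.5  1.6  0.3  0.2  1.3  1.   1.5 -0.9 -1.4
 -0.  -1.8]
shim [446.9 -69.3  64.5] [-0.9 -0.4  0.8  0.3]
shim [441.9 -67.6  61. ] [ 0.2  0.2  0.2 -0.2 -0.4 -0.1]
shim [445.6 -69.1  63.5] [-0.6 -0.6  0.8  0.9  0.4 -0.1  0.4 -0.4 -0.4  0.9]
T ((414.5704650878906, 345.19610595703125), 99.0760726928711)
S ((417.2240295410156, 345.5039367675781), 101.95621490478516)
```

Poses in world coordinates:

| Item | x (mm) | y (mm) | Heading |
|---|---|---|---|
| Units | 668.7 | -19.1 | yaw 6.2° |
| Pan | 609.6 | -161 | long axis at about 91° |
| Shim | 445.6 | -69 | yaw 63.5° |
| Turntable | 416 | 345 | n/a |

First I go above the pan: turn in place, then translate.

```bash
python3 -m creep '[[0,0,0,0,0,0,9.8],[0,0,0,0,0,0,9.8],[0,0,0,0,0,0,9.8],[0,0,0,0,0,0,9.8]]' | tail -c 400; python3 -m creep '[[0,0,0,0,0,0,9.8],[0,0,0,0,0,0,9.8],[0,0,0,0,0,0,9.8]]'
python3 -m creep '[[0,-47,26.5,0,0,0,0],[0,-47,26.5,0,0,0,0],[0,-47,26.5,0,0,0,0],[0,-47,26.5,0,0,0,0],[0,-47,26.5,0,0,0,0]]'
```

```text
time_s: 0.6
ee_pos: [200.2, 538.7, 213.5]
ee_rot: [-180.0, 0.0, 120.1]
force: [0.1, -0.6, 1.2]
gripper_width: 91.1
time_s: 0.98
ee_pos: [200.2, 538.7, 213.4]
ee_rot: [-180.0, 0.1, 90.7]
force: [0.4, 0.9, -0.2]
gripper_width: 91.5
time_s: 1.6
ee_pos: [337.4, 304.7, 213.7]
ee_rot: [-180.0, 0.0, 91.0]
force: [1.5, 0.4, 0.1]
gripper_width: 91.3
```

```bash
python3 -m creep '[[0,-47,26.5,0,0,0,0],[0,-47,26.5,0,0,0,0],[0,-47,26.5,0,0,0,0],[0,-47,26.5,0,0,0,0],[0,-47,26.5,0,0,0,0]]' | tail -c 300 
python3 -m creep '[[0,-47,26.5,0,0,0,0],[0,-47,26.5,0,0,0,0],[0,-47,26.5,0,0,0,0],[0,-47,26.5,0,0,0,0],[0,-47,26.5,0,0,0,0]]'
python3 -m creep '[[0,0,0,40,0,0,0],[0,0,0,40,0,0,0],[0,0,0,20,0,0,0],[0,0,0,0,0,0,0]]'
python3 - <<'E'
from h import *
for n in("scene","top"):
    f=grab_frame(n);save(f,f"pics/{n}1.png")
E
```

```text
time_s: 2.22
ee_pos: [474.1, 72.1, 213.7]
ee_rot: [-180.0, -0.0, 91.0]
force: [-0.2, 0.7, 0.5]
gripper_width: 91.4
time_s: 2.85
ee_pos: [610.7, -160.5, 213.4]
ee_rot: [-180.0, -0.0, 91.0]
force: [-0.6, 0.8, -0.1]
gripper_width: 91.4
time_s: 3.35
ee_pos: [608.8, -158.5, 111.7]
ee_rot: [-179.7, -0.1, 91.0]
force: [0.6, -0.4, 0.3]
gripper_width: 91.2
```

View pics/scene1.png

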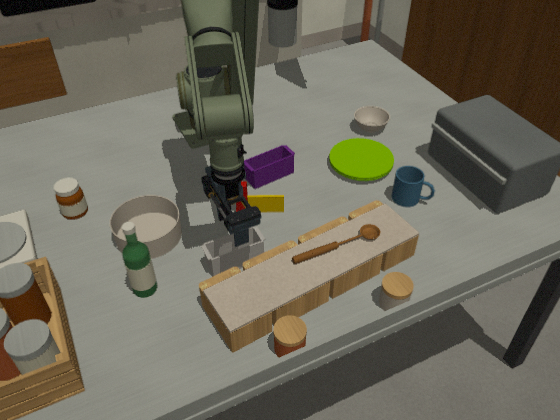

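View pics/top1.png

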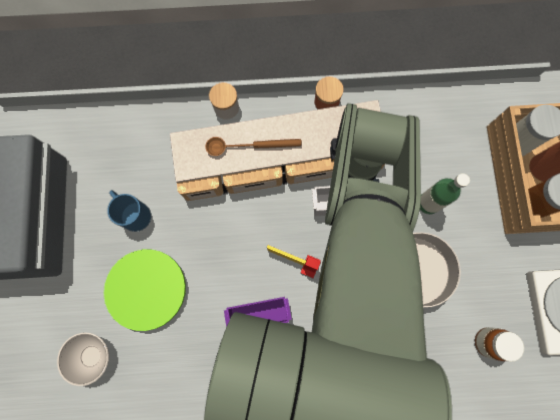

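The scene view shows the gripper centred over the silver pan at (240,235), and nothing else is disturbed. I descend and grip.

```bash
python3 -m creep '[[0,0,0,25,0,0,0],[0,0,0,25,0,0,0],[0,0,0,20,0,0,0],[0,0,0,0,0,0,0]]'
python3 -m creep '[[1,0,0,0,0,0,0],[1,0,0,0,0,0,0],[1,0,0,0,0,0,0],[1,0,0,0,0,0,0],[1,0,0,0,0,0,0]]' 20
python3 -m creep '[[1,0,0,0,0,0,0],[1,0,0,0,0,0,0]]' 20
```

```text
time_s: 3.95
ee_pos: [610.0, -158.7, 43.9]
ee_rot: [-179.9, -0.0, 91.0]
force: [0.7, 0.3, -0.2]
gripper_width: 91.0
time_s: 4.58
ee_pos: [610.2, -158.9, 44.6]
ee_rot: [180.0, 0.0, 91.0]
force: [-2.5, 0.1, 4.8]
gripper_width: 60.2
time_s: 4.82
ee_pos: [610.3, -158.9, 44.6]
ee_rot: [180.0, 0.0, 91.0]
force: [-2.5, -0.2, 5.2]
gripper_width: 59.9
```

```bash
python3 -m creep '[[1,0,0,-20,0,0,0],[1,0,0,-30,0,0,0],[1,0,0,-40,0,0,0],[1,0,0,-40,0,0,0]]'
python3 -m creep '[[1,20,-7,0,0,0,0],[1,40,-14.5,0,0,0,0],[1,40,-14.5,0,0,0,0],[1,40,-14.5,0,0,0,0],[1,40,-14.5,0,0,0,0]]'
python3 -m creep '[[1,40,-14.5,0,0,0,0],[1,40,-14.5,0,0,0,0],[1,40,-14.5,0,0,0,0],[1,40,-14.5,0,0,0,0],[1,40,-14.5,0,0,0,0]]'
python3 -m creep '[[1,40,-14.5,0,0,0,0],[1,40,-14.5,0,0,0,0],[1,40,-14.5,0,0,0,0],[1,9,-5,0,0,0,0],[1,0,0,0,0,0,0]]'
python3 - <<'E'
from h import *
for n in("scene","top"):
    f=grab_frame(n);save(f,f"pics/{n}2.png")
E
```

```text
time_s: 5.32
ee_pos: [610.1, -158.7, 174.3]
ee_rot: [-180.0, -0.0, 91.0]
force: [-0.4, 0.1, -1.3]
gripper_width: 59.9
time_s: 5.95
ee_pos: [539.8, 22.0, 171.9]
ee_rot: [-179.8, -0.0, 91.0]
force: [0.5, 1.2, -1.2]
gripper_width: 60.1
time_s: 6.58
ee_pos: [463.6, 219.9, 172.0]
ee_rot: [-179.8, 0.0, 91.0]
force: [1.1, -0.3, -1.5]
gripper_width: 59.7
time_s: 7.2
ee_pos: [413.9, 346.6, 172.6]
ee_rot: [-179.9, 0.1, 91.1]
force: [0.3, 0.2, -1.0]
gripper_width: 59.8
```

View pics/scene2.png

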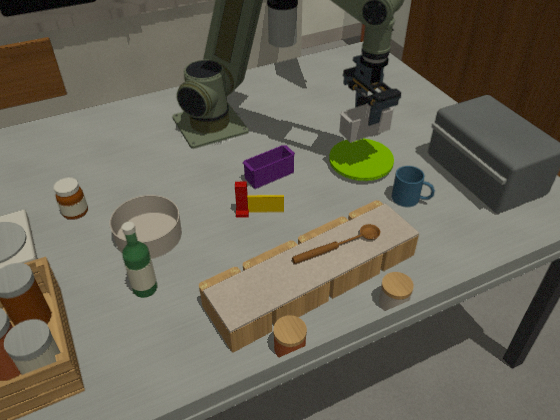

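View pics/top2.png

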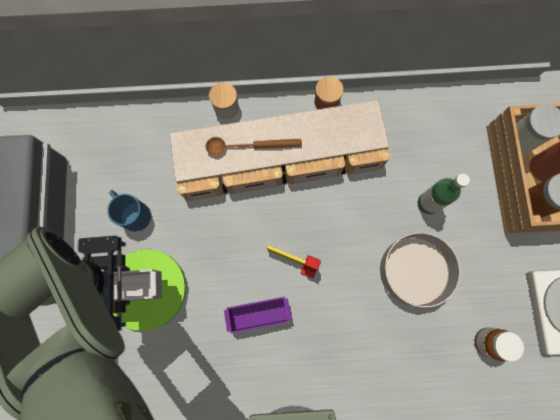

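The pan hangs level over the lime disc at (365,125) in the scene view. I lower it, release, and retreat.

```bash
python3 -m creep '[[1,0,0,35,0,0,0],[1,0,0,35,0,0,0],[1,0,0,18,0,0,0],[1,0,0,4,0,0,0],[1,0,0,0,0,0,0]]'
python3 -m creep '[[1,0,0,3,0,0,0],[1,0,0,2,0,0,0],[1,0,0,1,0,0,0],[1,0,0,0,0,0,0]]'
```

```text
time_s: 7.92
ee_pos: [415.8, 346.4, 82.4]
ee_rot: [180.0, -0.0, 91.0]
force: [-0.3, 0.5, -1.4]
gripper_width: 59.8
time_s: 8.43
ee_pos: [415.2, 346.8, 76.0]
ee_rot: [180.0, -0.0, 91.0]
force: [0.2, -0.3, -1.2]
gripper_width: 60.0
```

```bash
python3 -m creep '[[1,0,0,1,0,0,0],[1,0,0,1,0,0,0],[1,0,0,0,0,0,0]]'
```

```text
time_s: 8.8
ee_pos: [415.3, 346.9, 74.6]
ee_rot: [180.0, -0.0, 91.0]
force: [-1.5, 0.1, 5.2]
gripper_width: 59.5
```

```bash
python3 -m creep '[[0.6,0,0,0,0,0,0],[0,0,0,0,0,0,0],[0,0,0,0,0,0,0],[0,0,0,0,0,0,0],[0,0,0,0,0,0,0]]'
python3 -m creep '[[0,0,0,-10,0,0,0],[0,0,0,-35,0,0,0],[0,0,0,-40,0,0,0],[0,0,0,-40,0,0,0]]'
python3 -m creep '[[0,-45,2.5,0,0,0,0],[0,-45,2.5,0,0,0,0],[0,-45,2.5,0,0,0,0],[0,-45,2.5,0,0,0,0],[0,-45,2.5,0,0,0,0]]'
python3 - <<'E'
from h import *
import pickle
for n in("scene","top"):
    f=grab_frame(n);save(f,f"pics/{n}3.png");pickle.dump(f,open(n+"3.pkl","wb"))
a=pickle.load(open("top3.pkl","rb"))["frame"][225:355,90:210,::-1]
b=pickle.load(open("scene3.pkl","rb"))["frame"][90:240,225:425,::-1]
c=np.hstack([cv2.resize(a,(400,433),interpolation=2),cv2.resize(b,(400,433),interpolation=2)[:, :]])
cv2.imwrite("pics/c3.png",c)
E
```

```text
time_s: 9.43
ee_pos: [415.2, 346.8, 73.8]
ee_rot: [-180.0, 0.0, 91.0]
force: [0.3, -0.2, -0.5]
gripper_width: 91.1
time_s: 9.93
ee_pos: [415.2, 346.8, 200.9]
ee_rot: [180.0, -0.0, 91.0]
force: [-0.2, 0.6, -0.6]
gripper_width: 91.0
time_s: 10.55
ee_pos: [431.8, 120.7, 199.8]
ee_rot: [179.9, -0.0, 91.0]
force: [1.3, -0.5, -0.0]
gripper_width: 90.6
```

View pics/c3.png

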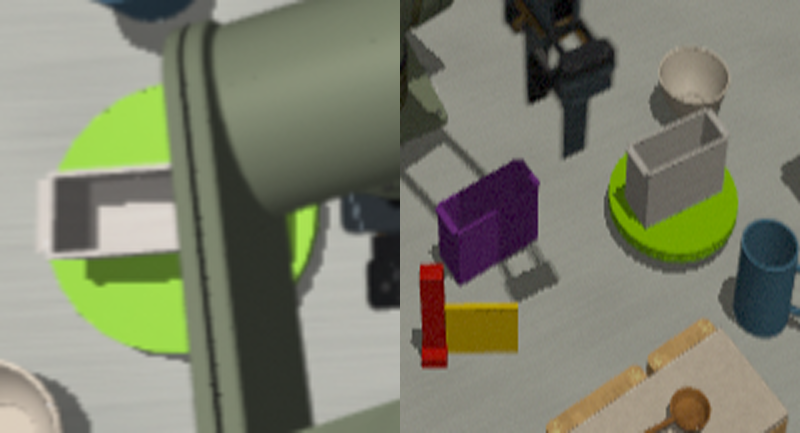

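View pics/top3.png

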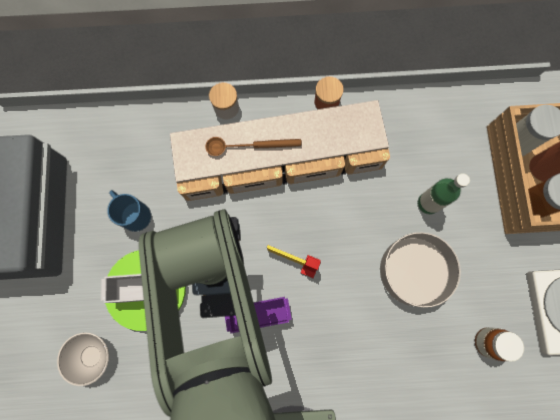

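The pan stands upright on the disc. I check how well it is centred and refine the shim pose by silhouette fitting.

```bash
cat > sil.py <<'E'
from h import *
import pickle
from scipy.optimize import minimize
K=6
def boxpts(x0,x1,y0,y1,z0,z1): return [(x,y,z) for x in(x0,x1) for y in(y0,y1) for z in(z0,z1)]
RED=[boxpts(-18,18,-25,25,0,14),boxpts(-16,16,-11,11,14,105)]
YEL=[boxpts(18,118,-4,4,0,60)]
def tr(p,q):
    a=np.radians(p[2]);z0=p[3] if len(p)>3 else 0
    return [p[0]+q[0]*np.cos(a)-q[1]*np.sin(a),p[1]+q[0]*np.sin(a)+q[1]*np.cos(a),q[2]+z0]
def masks(f):
    h=cv2.cvtColor(f["frame"],cv2.COLOR_RGB2HSV)
    r=cv2.inRange(h,(0,160,60),(6,255,255))|cv2.inRange(h,(174,160,60),(180,255,255))
    y=cv2.inRange(h,(20,160,60),(32,255,255))
    return r,y
def render(f,boxes,p,win):
    u0,v0,u1,v1=win;im=np.zeros(((v1-v0)*K,(u1-u0)*K),np.uint8)
    for b in boxes:
        P=np.array([(proj(f,tr(p,q))-(u0,v0)+.5)*K for q in b])
        cv2.fillConvexPoly(im,cv2.convexHull(np.round(P).astype(np.int32)),255)
    return cv2.resize(im,None,fx=1/K,fy=1/K,interpolation=cv2.INTER_AREA).astype(float)/255
def fitshim(views,x0,wins,yonly=False,dims=None):
    def cost(p):
        c=0
        for f,w in zip(views,wins):
            r,y=masks(f);u0,v0,u1,v1=w
            R=r[v0:v1,u0:u1]/255.;Y=y[v0:v1,u0:u1]/255.
            if not yonly: c+=np.abs(render(f,RED,p,w)-R).sum()
            yy=render(f,YEL,p,w)
            if not yonly: yy=yy*(render(f,RED,p,w)<.5)
            c+=np.abs(yy-Y).sum()
        return c
    n=len(x0);S=np.vstack([x0]+[np.array(x0)+np.eye(n)[i]*(5 if i!=2 else 4) for i in range(n)])
    s=minimize(cost,x0,method="Nelder-Mead",options=dict(initial_simplex=S,xatol=.05,fatol=.1))
    return np.round(s.x,1),round(s.fun,1)
E
python3 - <<'E'
from sil import *
T=pickle.load(open("top0.pkl","rb"));S=pickle.load(open("scene0.pkl","rb"))
wt=(255,230,335,290);ws=(220,165,300,230)
for m in masks(T):print((m[230:290,255:335]>0).sum())
for m in masks(S):print((m[165:230,220:300]>0).sum())
x0=[445.6,-69,63.5]
print(fitshim([T],x0,[wt]),fitshim([S],x0,[ws]),fitshim([T,S],x0,[wt,ws]))
S3=pickle.load(open("scene3.pkl","rb"))
for u,v in((338.5,142.6),(381,128),(388.5,135),(347.5,149.6)):print(px(S3,u,v,100).round(0))
E
```

```text
249
150
413
606
(array([445.8, -69. ,  63.4]), np.float64(139.3)) (array([444.9, -70.7,  65.6]), np.float64(95.8)) (array([446.2, -71.1,  65.2]), np.float64(247.8))
[399. 267. 100.]
[393. 422. 100.]
[434. 422. 100.]
[441. 273. 100.]
```

```bash
python3 -m creep '[[0,0,0,0,0,0,8.7],[0,0,0,0,0,0,8.7],[0,0,0,0,0,0,8.7]]' | tail -c 300
python3 -m creep '[[0,-41.8,23.6,0,0,0,0],[0,-41.8,23.6,0,0,0,0],[0,-41.8,23.6,0,0,0,0],[0,-41.8,23.6,0,0,0,0],[0,0,0,0,0,0,0]]'
python3 -m creep '[[0,0,0,40,0,0,0],[0,0,0,40,0,0,0],[0,0,0,30,0,0,0],[0,0,0,17,0,0,0],[0,0,0,0,0,0,0]]'
```

```text
time_s: 11.02
ee_pos: [431.8, 122.9, 199.6]
ee_rot: [180.0, -0.1, 64.6]
force: [-0.2, 0.7, 0.1]
gripper_width: 91.3
time_s: 11.65
ee_pos: [447.0, -71.2, 199.4]
ee_rot: [179.9, -0.0, 64.7]
force: [0.1, 0.6, 0.8]
gripper_width: 91.5
time_s: 12.28
ee_pos: [445.7, -67.9, 71.2]
ee_rot: [-179.8, 0.0, 65.0]
force: [0.5, 0.3, 0.5]
gripper_width: 91.3
```

```bash
python3 -m creep '[[1,0,0,0,0,0,0],[1,0,0,0,0,0,0],[1,0,0,0,0,0,0],[1,0,0,0,0,0,0],[1,0,0,0,0,0,0]]' 30
python3 -m creep '[[1,0,0,0,0,0,0],[1,0,0,0,0,0,0],[1,0,0,0,0,0,0],[1,0,0,0,0,0,0],[1,0,0,0,0,0,0]]' 30
python3 - <<'E'
from workcell import state
import numpy as np
print(np.mean([state()["ee_pos"] for _ in range(20)],0))
E
```

```text
time_s: 12.9
ee_pos: [446.4, -69.5, 72.1]
ee_rot: [180.0, -0.0, 64.9]
force: [1.2, 0.2, 0.4]
gripper_width: 44.2
time_s: 13.52
ee_pos: [446.4, -69.4, 71.9]
ee_rot: [180.0, -0.0, 64.9]
force: [0.5, -1.1, -0.8]
gripper_width: 21.7
[446.35541606 -69.40249011  71.8946313 ]
```

```bash
python3 -m creep '[[1,0,0,-12,0,0,0],[1,0,0,-20,0,0,0],[1,0,0,-25,0,0,0],[1,0,0,-25,0,0,0],[1,0,0,0,0,0,0]]'
python3 - <<'E'
from sil import *
T=pickle.load(open("top0.pkl","rb"));S=pickle.load(open("scene0.pkl","rb"))
z=lambda f,u,v,w,h,k:cv2.resize(f["frame"][v:v+h,u:u+w,::-1],None,fx=k,fy=k,interpolation=cv2.INTER_CUBIC)
a=np.vstack([z(T,205,155,40,40,6.6),z(T,265,145,40,40,6.6)]);a2=z(T,325,135,40,40,6.6)
r1=np.hstack([z(T,205,155,40,40,6.5),z(T,265,145,40,40,6.5),z(T,325,135,40,40,6.5)])
r2=np.hstack([z(S,220,245,40,40,6.5),z(S,277,220,40,40,6.5),z(S,328,195,40,40,6.5)])
cv2.imwrite("pics/seams.png",np.vstack([r1,r2]))
E
```

```text
time_s: 14.15
ee_pos: [447.7, -69.6, 155.9]
ee_rot: [179.7, -0.1, 64.9]
force: [-0.2, 0.2, -2.6]
gripper_width: 21.6
```

View pics/seams.png

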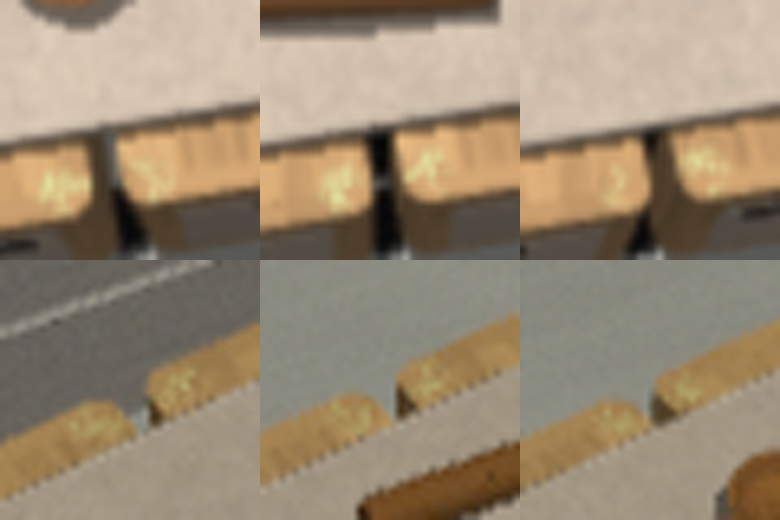

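Run:
```python
from sil import *
T=pickle.load(open("top0.pkl","rb"));S=pickle.load(open("scene0.pkl","rb"))
p=[668.7,-19.1,6.2]
for (u,v) in((220.8,177.7),(283.4,167.7),(346.5,158.4)):
    w=px(T,u,v,75)-[p[0],p[1],0];a=np.radians(p[2]);print((w[0]*np.cos(a)+w[1]*np.sin(a)).round(1),(-w[0]*np.sin(a)+w[1]*np.cos(a)).round(1))
# project model of slots
for f,n in((T,"top"),(S,"scene")):
    im=cv2.resize(f["frame"][140:340,170:430,::-1],None,fx=3,fy=3,interpolation=2)
    for y in(-270,-166,-154,-6,6,154,166,270):
        for x in ((0,),(30,))if 0 else ((0,30),):
            P=[(proj(f,tr(p,(x_,y,75)))-(170,140)+.5)*3 for x_ in x];cv2.line(im,*[tuple(map(int,q)) for q in P],(255,0,0),1)
            P=[(proj(f,tr(p,(0,y,z_)))-(170,140)+.5)*3 for z_ in (0,75)];cv2.line(im,*[tuple(map(int,q)) for q in P],(0,0,255),1)
    for z in (0,75):
        P=[(proj(f,tr(p,(0,y,z)))-(170,140)+.5)*3 for y in (-270,270)];cv2.line(im,*[tuple(map(int,q)) for q in P],(0,255,0),1)
    if n=="top":
        im=cv2.resize(f["frame"][90:240,165:395,::-1],None,fx=3.4,fy=3.4,interpolation=2)
        for y in(-270,-160,0,160,270):
            P=[(proj(f,tr(p,(x_,y,75)))-(165,90)+.5)*3.4 for x_ in (0,30)];cv2.line(im,*[tuple(map(int,q)) for q in P],(255,0,0),1)
        for z in (0,75):
            P=[(proj(f,tr(p,(0,y,z)))-(165,90)+.5)*3.4 for y in (-270,270)];cv2.line(im,*[tuple(map(int,q)) for q in P],(0,255,0),1)
    cv2.imwrite(f"pics/ov_{n}.png",im)
```

```text
23.8 158.8
23.1 -0.0
20.2 -161.1
```

View pics/ov_top.png

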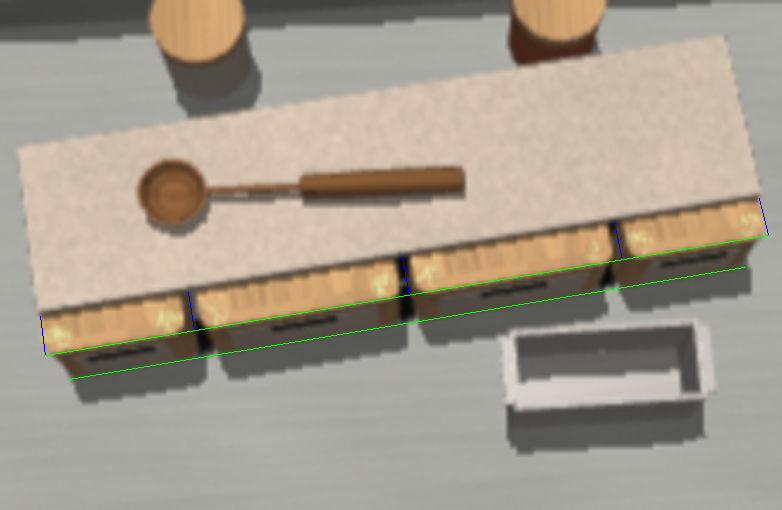

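View pics/ov_scene.png

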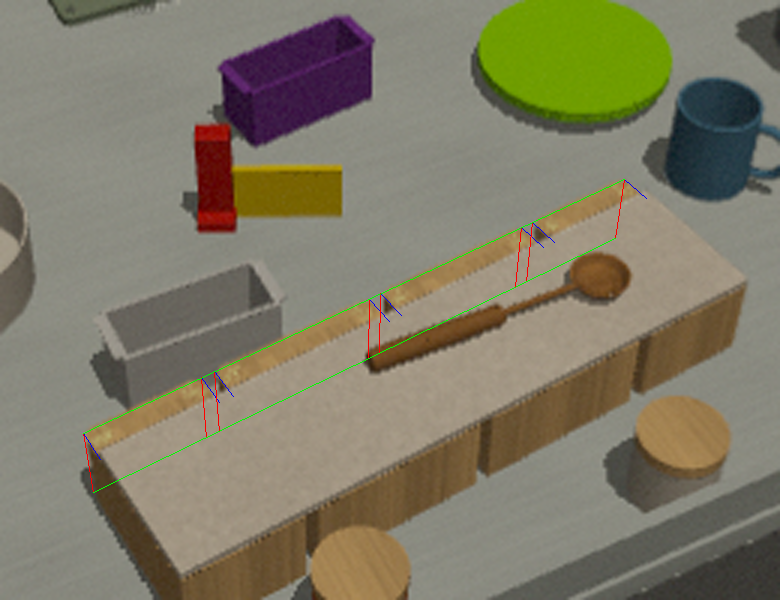

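The model overlay matches the units in both views: fronts, ends and seams line up within about a pixel. I turn the shim to the seam heading and bring it in front of the middle seam.

```bash
python3 -m creep '[[1,0,0,0,0,0,9.8],[1,0,0,0,0,0,9.8],[1,0,0,0,0,0,9.8],[1,0,0,0,0,0,9.8],[1,0,0,0,0,0,9.8]]' | tail -c 150
python3 -m creep '[[1,0,0,0,0,0,9.7],[1,30,-13,0,0,0,0],[1,30.5,-13,0,0,0,0],[1,0,0,40,0,0,0],[1,0,0,32,0,0,0]]' 
python3 -m creep '[[1,0,0,0,0,0,0],[1,0,0,0,0,0,0]]'
python3 - <<'E'
from sil import *
s=[state() for _ in range(10)];print(np.mean([q["ee_pos"] for q in s],0).round(1),s[-1]["ee_rot"])
for n in("scene","top"):
    f=grab_frame(n);save(f,f"pics/{n}4.png");pickle.dump(f,open(n+"4.pkl","wb"))
f=pickle.load(open("scene4.pkl","rb"))
cv2.imwrite("pics/c4.png",cv2.resize(f["frame"][140:340,190:430,::-1],None,fx=3,fy=3,interpolation=2))
f=pickle.load(open("top4.pkl","rb"))
cv2.imwrite("pics/d4.png",cv2.resize(f["frame"][95:295,165:395,::-1],None,fx=3.4,fy=3,interpolation=2))
E
```

```text
time_s: 14.78
ee_pos: [445.4, -69.3, 152.8]
ee_rot: [-179.9, 0.1, 15.6]
force: [1.0, 0.2, -1.3]
gripper_width: 21.7
time_s: 15.4
ee_pos: [502.6, -36.6, 79.7]
ee_rot: [-180.0, 0.2, 6.3]
force: [0.4, -0.1, -2.4]
gripper_width: 21.9
time_s: 15.65
ee_pos: [504.2, -37.1, 82.5]
ee_rot: [180.0, -0.1, 6.2]
force: [0.3, 0.2, -2.0]
gripper_width: 22.3
[504.2 -37.1  82.5] [ 1.79996544e+02 -5.26482340e-02  6.20848182e+00]
```

View pics/c4.png

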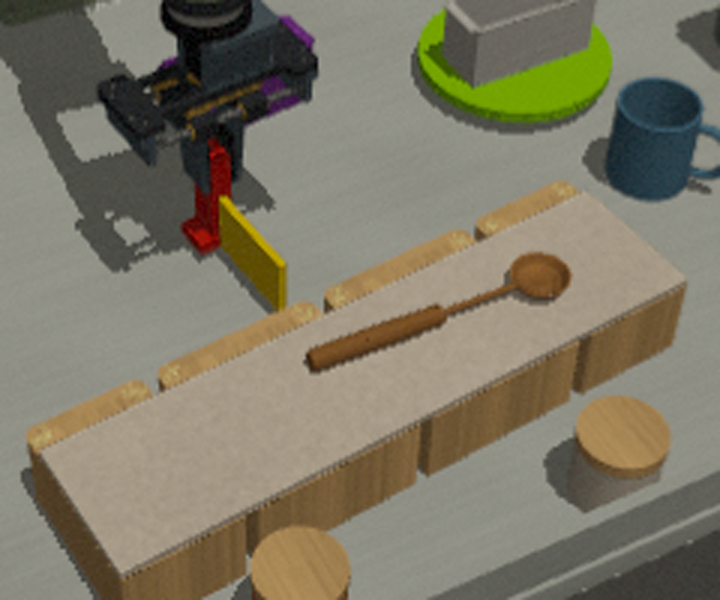

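View pics/d4.png

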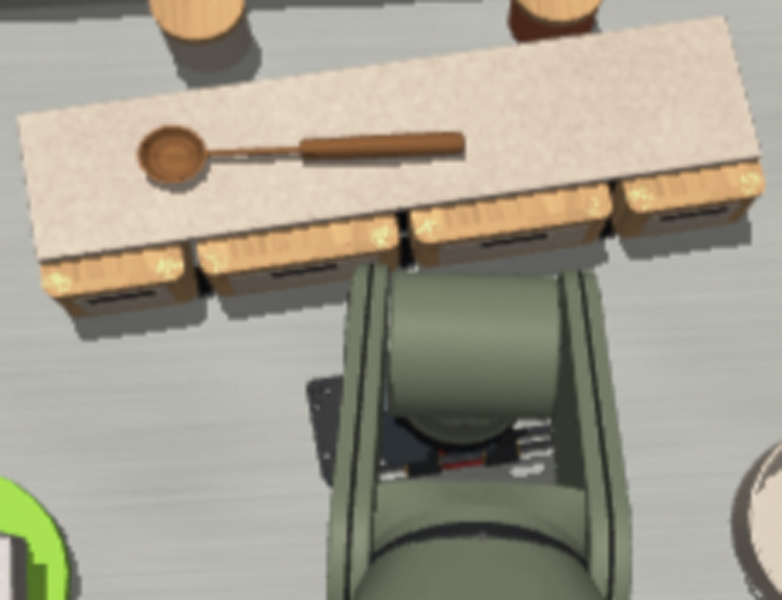

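The scene view shows the shim held upright, with the blade tip (285,280 in the crop) in front of the middle seam. In the top view the arm hides the blade. I fit the blade from the scene camera.

```bash
cat > al.py <<'E'
import sys
from sil import *
def run(f,x0,win):
    best=None
    def w(p):return [p[0],p[1],p[2],x0[3]]
    r,y=masks(f);u0,v0,u1,v1=win;Y=y[v0:v1,u0:u1]/255.
    c=lambda p:np.abs(render(f,YEL,w(p),win)-Y).sum()
    S=np.vstack([x0[:3]]+[np.array(x0[:3])+np.eye(3)[i]*4 for i in range(3)])
    s=minimize(c,x0[:3],method="Nelder-Mead",options=dict(initial_simplex=S,xatol=.05,fatol=.1))
    return s.x.round(1),round(s.fun,1),round(c(x0[:3]),1),Y.sum()
E
python3 - <<'E'
from al import *
f=pickle.load(open("scene4.pkl","rb"))
for z in(9,10.5,12):print(run(f,[504.2,-37.1,6.2,z],(240,190,300,260)))
E
```

```text
(array([499. , -35.3,   4.9]), np.float64(30.4), np.float64(60.7), np.float64(395.0))
(array([499.8, -36. ,   5. ]), np.float64(31.4), np.float64(55.9), np.float64(395.0))
(array([501.2, -36.8,   5.1]), np.float64(29.9), np.float64(58.3), np.float64(395.0))
```

```bash
python3 -m creep '[[1,0,0,5,0,0,0],[1,0,0,4,0,0,0],[1,20,0,0,0,0,0],[1,20,0,0,0,0,0],[1,0,0,0,0,0,0]]' | tail -c 170
python3 -m creep '[[1,12,0,0,0,0,0],[1,12,0,0,0,0,0],[1,0,0,0,0,0,0]]'
python3 -m creep '[[1,6,0,0,0,0,0],[1,4,0,0,0,0,0],[1,0,0,0,0,0,0]]'
```

```text
time_s: 16.38
ee_pos: [544.6, -32.6, 72.9]
ee_rot: [180.0, -0.1, 6.2]
force: [0.3, -1.3, -2.0]
gripper_width: 21.7
time_s: 16.75
ee_pos: [568.3, -30.0, 73.0]
ee_rot: [180.0, -0.1, 6.2]
force: [0.1, -0.2, -2.0]
gripper_width: 22.0
time_s: 17.12
ee_pos: [577.5, -29.0, 73.0]
ee_rot: [-180.0, -0.0, 6.2]
force: [-0.3, -0.1, -2.8]
gripper_width: 21.5
```

```bash
for i in 1; do python3 -m creep '[[1,4,0,0,0,0,0],[1,0,0,0,0,0,0]]'; python3 -m creep '[[1,4,0,0,0,0,0],[1,0,0,0,0,0,0]]';  python3 -m creep '[[1,3,0,0,0,0,0],[1,0,0,0,0,0,0]]'; done
```

```text
time_s: 17.38
ee_pos: [581.5, -28.5, 73.0]
ee_rot: [-180.0, -0.0, 6.2]
force: [-0.1, -0.3, -1.9]
gripper_width: 21.8
time_s: 17.62
ee_pos: [585.4, -28.1, 72.9]
ee_rot: [-180.0, -0.0, 6.2]
force: [-0.3, -1.2, -2.1]
gripper_width: 21.6
time_s: 17.88
ee_pos: [585.8, -27.9, 72.5]
ee_rot: [-180.0, 0.3, 6.2]
force: [-5.0, -0.9, -0.3]
gripper_width: 22.1
```

```bash
python3 -m creep '[[1,3,0,0,0,0,0],[1,0,0,0,0,0,0],[1,0,0,0,0,0,0]]'
```

```text
time_s: 18.25
ee_pos: [585.9, -27.9, 72.4]
ee_rot: [-180.0, 0.7, 6.2]
force: [-12.6, -1.4, 5.5]
gripper_width: 21.8
```

The middle seam is blocked: the tip stopped 35 mm in and the force was rising. I back out and go to the left seam.

```bash
python3 -m creep '[[1,-6,0,0,0,0,0],[1,-20,0,0,0,0,0],[1,-25,0,0,0,0,0],[1,-25,0,0,0,0,0],[1,0,0,-3,0,0,0]]' | tail -c 170
python3 -m creep '[[1,0,-40,0,0,0,0],[1,0,-40,0,0,0,0],[1,0,-40,0,0,0,0],[1,0,-40,0,0,0,0],[1,0,0,3,0,0,0]]'
python3 -m creep '[[1,0,0,0,0,0,0]]' | tail -c 170
python3 - <<'E'
from al import *
f=grab_frame("scene");pickle.dump(f,open("scene5.pkl","wb"))
s=[state() for _ in range(10)];q=np.mean([x["ee_pos"] for x in s],0);print(q.round(1))
print(proj(f,[q[0]+118,q[1]+12,30]))
cv2.imwrite("pics/c5.png",cv2.resize(f["frame"][120:320,190:430,::-1],None,fx=3,fy=3,interpolation=2))
w=q-[668,-19,0];a=np.radians(6.2);print(w[0]*np.cos(a)+w[1]*np.sin(a),-w[0]*np.sin(a)+w[1]*np.cos(a))
E
```

```text
time_s: 18.88
ee_pos: [514.3, -35.7, 76.0]
ee_rot: [-180.0, 0.0, 6.2]
force: [0.5, -0.2, -1.7]
gripper_width: 21.7
time_s: 19.5
ee_pos: [500.3, 126.3, 73.6]
ee_rot: [-179.9, -0.2, 6.4]
force: [0.6, -0.6, -1.6]
gripper_width: 22.1
time_s: 19.62
ee_pos: [499.2, 123.5, 72.9]
ee_rot: [180.0, -0.1, 6.3]
force: [-0.7, -0.0, -1.3]
gripper_width: 22.1
[499.1 123.   73. ]
[335.86349537 219.04361571]
-152.56791774091886 159.43956625909775
```

View pics/c5.png

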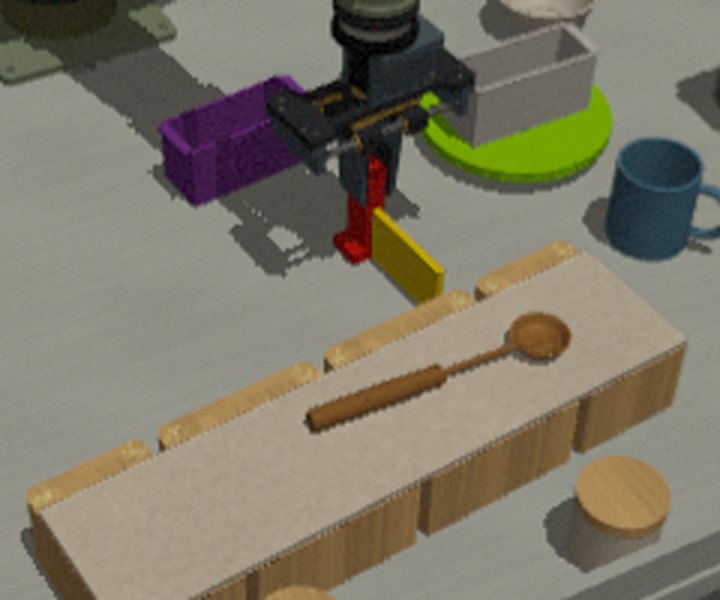

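The scene crop shows the shim still upright, with the tip (430,285) heading for the left seam (470,295). I insert.

```bash
python3 -m creep '[[1,18,0,0,0,0,0],[1,18,0,0,0,0,0],[1,12,0,0,0,0,0],[1,9,0,0,0,0,0],[1,0,0,0,0,0,0]]'
python3 -m creep '[[1,5,0,0,0,0,0],[1,4,0,0,0,0,0],[1,0,0,0,0,0,0]]'
python3 -m creep '[[1,4,0,0,0,0,0],[1,3,0,0,0,0,0],[1,0,0,0,0,0,0]]'
```

```text
time_s: 20.3
ee_pos: [555.4, 129.2, 72.8]
ee_rot: [-180.0, -0.0, 6.2]
force: [-0.6, 0.5, -1.4]
gripper_width: 22.4
time_s: 20.68
ee_pos: [564.1, 130.6, 73.0]
ee_rot: [-180.0, -0.0, 6.2]
force: [-0.1, 0.6, -2.9]
gripper_width: 22.0
time_s: 21.05
ee_pos: [571.1, 131.3, 73.0]
ee_rot: [-180.0, -0.0, 6.2]
force: [-0.4, -0.0, -2.3]
gripper_width: 21.4
```

```bash
python3 -m creep '[[1,4,0,0,0,0,0],[1,4,0,0,0,0,0],[1,0,0,0,0,0,0]]'; python3 -m creep '[[1,6,0,0,0,0,0],[1,6,0,0,0,0,0],[1,0,0,0,0,0,0]]'
```

```text
time_s: 21.42
ee_pos: [579.2, 132.2, 72.9]
ee_rot: [-180.0, -0.0, 6.2]
force: [-0.5, 1.0, -1.3]
gripper_width: 21.8
time_s: 21.8
ee_pos: [591.4, 133.5, 72.9]
ee_rot: [-180.0, -0.0, 6.2]
force: [-0.6, 0.1, -1.2]
gripper_width: 22.0
```

The tip is past 35 mm without resistance, so the left seam is the free one. I continue home.

```bash
python3 -m creep '[[1,8,0,0,0,0,0],[1,8,0,0,0,0,0],[1,8,0,0,0,0,0],[1,0,0,0,0,0,0]]'; python3 -m creep '[[1,6,0,0,0,0,0],[1,5,0,0,0,0,0],[1,0,0,0,0,0,0]]'
```

```text
time_s: 22.3
ee_pos: [615.4, 136.1, 72.9]
ee_rot: [-180.0, -0.0, 6.2]
force: [0.3, -0.3, -2.9]
gripper_width: 21.6
time_s: 22.68
ee_pos: [626.0, 137.2, 73.0]
ee_rot: [-180.0, -0.0, 6.2]
force: [-0.1, 1.2, -1.3]
gripper_width: 21.5
```

```bash
python3 -m creep '[[1,3,0,0,0,0,0],[1,0,0,0,0,0,0]]'; python3 -m creep '[[1,2,0,0,0,0,0],[1,0,0,0,0,0,0]]'
```

```text
time_s: 22.92
ee_pos: [628.7, 137.5, 73.0]
ee_rot: [-180.0, -0.0, 6.2]
force: [0.2, 1.0, -2.9]
gripper_width: 22.1
time_s: 23.18
ee_pos: [630.6, 137.8, 73.0]
ee_rot: [-180.0, -0.0, 6.2]
force: [-0.5, 0.9, -2.3]
gripper_width: 22.0
```

```bash
python3 -m creep '[[1,0,0,1,0,0,0],[1,2,0,0,0,0,0],[1,0,0,0,0,0,0]]'; python3 -m creep '[[1,2,0,0,0,0,0],[1,0,0,0,0,0,0],[1,0,0,0,0,0,0]]'
```

```text
time_s: 23.55
ee_pos: [632.6, 138.0, 72.0]
ee_rot: [-180.0, -0.0, 6.2]
force: [-0.4, 0.1, -1.1]
gripper_width: 21.6
time_s: 23.92
ee_pos: [632.7, 138.0, 71.9]
ee_rot: [180.0, 0.2, 6.2]
force: [-4.9, -0.5, 3.0]
gripper_width: 22.0
```

The foot is touching the fronts: motion stopped and the force rose. I firm it up a bit, relax, look, then release.

```bash
python3 -m creep '[[1,1.5,0,0,0,0,0],[1,0,0,0,0,0,0],[1,0,0,0,0,0,0]]'; python3 -m creep '[[1,-2.5,0,0,0,0,0],[1,0,0,0,0,0,0]]'
python3 -m creep '[[0.7,0,0,0,0,0,0],[0.5,0,0,0,0,0,0],[0.5,0,0,0,0,0,0],[0.5,0,0,0,0,0,0]]'
python3 - <<'E'
from h import *
f=grab_frame("scene")
cv2.imwrite("pics/c6.png",cv2.resize(f["frame"][120:320,190:430,::-1],None,fx=3,fy=3,interpolation=2))
E
```

```text
time_s: 24.3
ee_pos: [632.8, 138.0, 71.9]
ee_rot: [180.0, 0.4, 6.2]
force: [-9.5, -1.6, 4.5]
gripper_width: 21.6
time_s: 24.55
ee_pos: [632.8, 138.0, 72.0]
ee_rot: [-180.0, 0.1, 6.2]
force: [-4.1, -0.4, 1.1]
gripper_width: 22.0
time_s: 25.05
ee_pos: [632.7, 138.0, 71.5]
ee_rot: [-180.0, 0.1, 6.2]
force: [-5.6, -0.4, 0.7]
gripper_width: 45.4
```

View pics/c6.png

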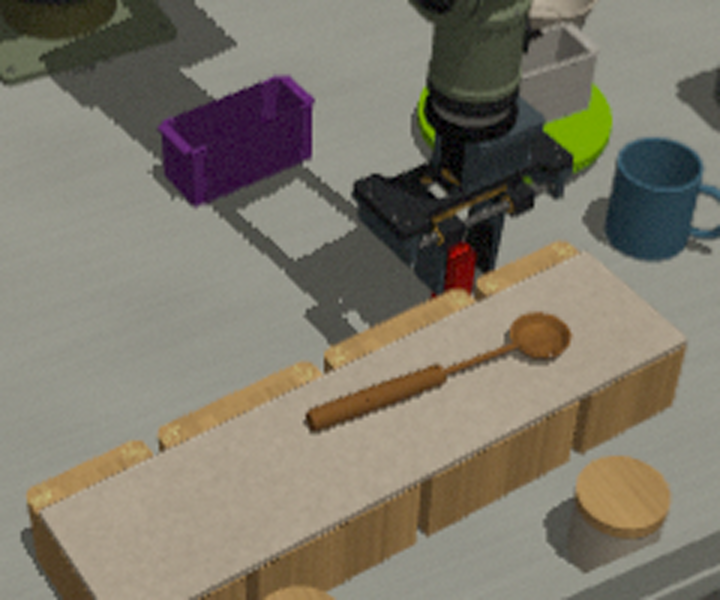

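After release the fingers themselves still feel about 5 N from the fronts, so finger contact may have masked the foot's. I raise them above the unit tops (75 mm), regrip, and push again.

```bash
python3 -m creep '[[0.5,-2,0,0,0,0,0],[0.5,0,0,-6,0,0,0],[0.5,0,0,0,0,0,0]]'; python3 -m creep '[[1,0,0,0,0,0,0],[1,0,0,0,0,0,0],[1,0,0,0,0,0,0],[1,0,0,0,0,0,0],[1,0,0,0,0,0,0]]' 30
python3 -m creep '[[1,1,0,0,0,0,0],[1,1,0,0,0,0,0],[1,0,0,0,0,0,0]]';python3 -m creep '[[1,1,0,0,0,0,0],[1,1,0,0,0,0,0],[1,0,0,0,0,0,0]]'
```

```text
time_s: 25.48
ee_pos: [633.3, 138.1, 79.3]
ee_rot: [-180.0, -0.3, 6.2]
force: [0.6, 0.0, 0.6]
gripper_width: 45.5
time_s: 26.1
ee_pos: [631.5, 137.8, 77.9]
ee_rot: [-180.0, -0.0, 6.2]
force: [0.2, -0.3, -0.2]
gripper_width: 22.0
time_s: 26.48
ee_pos: [631.9, 137.9, 78.1]
ee_rot: [-180.0, 0.2, 6.2]
force: [-5.1, -1.2, 3.4]
gripper_width: 22.0
time_s: 26.85
ee_pos: [632.0, 137.9, 78.2]
ee_rot: [180.0, 0.4, 6.2]
force: [-10.6, -0.4, 7.3]
gripper_width: 21.7
```

With the fingers above the unit tops, the shim still stops almost at once and the force rises, so the foot is against the fronts. I relax, release and retreat.

```bash
python3 -m creep '[[1,-3,0,0,0,0,0],[1,0,0,0,0,0,0]]'
python3 -m creep '[[0.7,0,0,0,0,0,0],[0.4,0,0,0,0,0,0],[0.4,0,0,0,0,0,0],[0.4,0,0,0,0,0,0]]'
python3 -m creep '[[0.4,0,0,-10,0,0,0],[0.4,0,0,-40,0,0,0],[0.4,0,0,-50,0,0,0],[0.4,0,0,-50,0,0,0]]'
python3 -m creep '[[0.4,-45,0,0,0,0,0],[0.4,-45,20,0,0,0,0],[0.4,-45,30,0,0,0,0],[0.4,-45,30,0,0,0,0],[0.4,-45,30,0,0,0,0]]'
python3 -m creep '[[0.4,0,40,0,0,0,0],[0.4,0,40,0,0,0,0],[0.4,0,40,0,0,0,0],[0.4,0,0,0,0,0,0]]'
python3 - <<'E'
from sil import *
for n in("scene","top"):
    f=grab_frame(n);save(f,f"pics/{n}7.png");pickle.dump(f,open(n+"7.pkl","wb"))
f=pickle.load(open("scene7.pkl","rb"))
cv2.imwrite("pics/c7.png",cv2.resize(f["frame"][120:320,190:430,::-1],None,fx=3,fy=3,interpolation=2))
E
```

```text
time_s: 27.1
ee_pos: [631.7, 137.9, 77.9]
ee_rot: [-180.0, 0.1, 6.2]
force: [-3.1, -0.4, 2.0]
gripper_width: 21.9
time_s: 27.6
ee_pos: [632.7, 138.0, 77.9]
ee_rot: [-180.0, -0.0, 6.2]
force: [-0.8, -0.6, 0.3]
gripper_width: 53.4
time_s: 28.1
ee_pos: [632.4, 137.9, 230.3]
ee_rot: [-180.0, -0.1, 6.2]
force: [0.8, 0.8, 0.1]
gripper_width: 54.8
time_s: 28.72
ee_pos: [419.5, 3.3, 228.8]
ee_rot: [180.0, -0.1, 6.3]
force: [0.6, -0.3, 0.6]
gripper_width: 54.5
time_s: 29.22
ee_pos: [434.0, -117.0, 228.7]
ee_rot: [179.9, -0.1, 6.0]
force: [-0.5, 0.0, -0.3]
gripper_width: 54.7
```

View pics/c7.png

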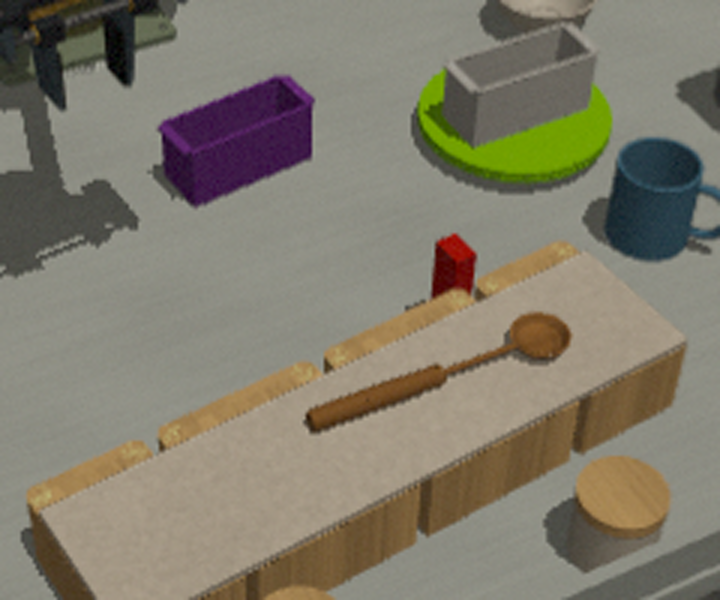

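View pics/top7.png

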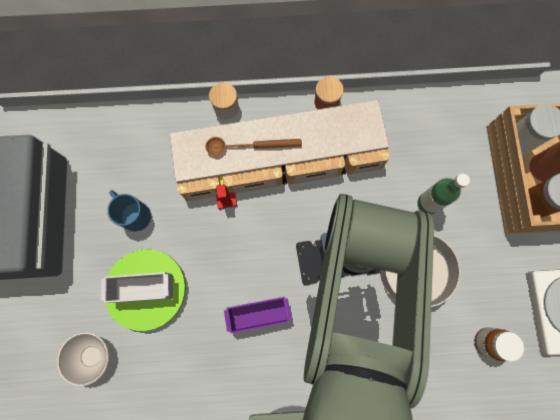

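The scene crop shows the red grip upright at the left seam (455,270), and the top view shows it at (227,195). The pan is on the disc. Next I check both numerically.

Run:
```python
from sil import *
T=pickle.load(open("top7.pkl","rb"));S=pickle.load(open("scene7.pkl","rb"))
T0=pickle.load(open("top0.pkl","rb"));S0=pickle.load(open("scene0.pkl","rb"))
im=cv2.resize(T["frame"][160:340,90:270,::-1],None,fx=3.3,fy=3.3,interpolation=2)
def poly(pts,c):
    P=np.array([(proj(T,q)-(90,160)+.5)*3.3 for q in pts]).astype(int);cv2.polylines(im,[P],True,c,1)
poly([tr([415.3,345,1],(x,y,100)) for x,y in((30,70),(30,-70),(-30,-70),(-30,70))],(0,0,255))
poly([tr([415.3,345,1],(x,y,30)) for x,y in((30,70),(30,-70),(-30,-70),(-30,70))],(255,0,0))
home=tr([668,-19,6.2],(-18,160,0));home=[home[0],home[1],6.2]
for z,a,b in((105,16,11),(0,18,25),(14,18,25)):
    poly([tr(home,(x,y,z)) for x,y in((a,b),(a,-b),(-a,-b),(-a,b))],(255,255,0) if z>50 else (0,255,255))
cv2.imwrite("pics/ov7.png",im)
# moved objects: image diff patches
for n,a,b,rects in(("top",T0,T,{"mug":(100,185,50,50),"spoon":(200,130,110,35),"bottle":(415,170,60,50)}),("scene",S0,S,{"mug":(385,165,50,45),"spoon":(285,215,105,50),"bottle":(118,218,45,82),"tin":(108,195,78,65)})):
    for k,(u,v,w,h) in rects.items():
        d=np.abs(a["frame"][v:v+h,u:u+w].astype(int)-b["frame"][v:v+h,u:u+w]).max(2);print(n,k,d.mean().round(1),(d>40).sum())
```

```text
top mug 12.1 0
top spoon 17.3 0
top bottle 15.6 57
scene mug 4.2 0
scene spoon 4.8 48
scene bottle 4.1 0
scene tin 6.1 169
```

View pics/ov7.png

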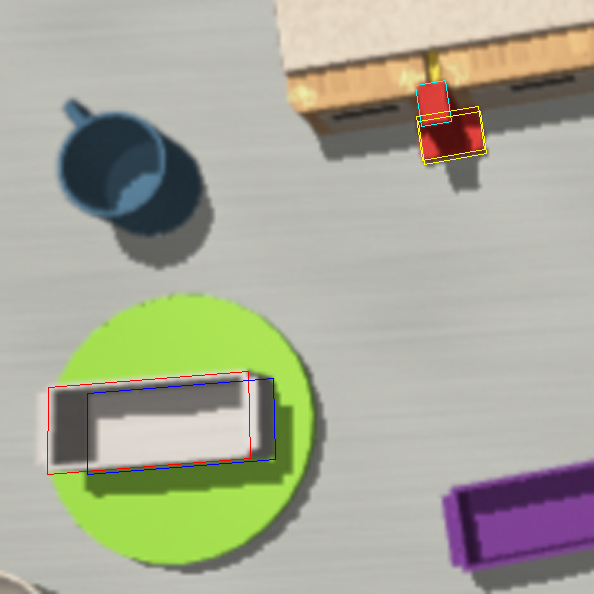

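Run:
```python
from sil import *
S=pickle.load(open("scene7.pkl","rb"));S0=pickle.load(open("scene0.pkl","rb"))
a,b=[cv2.resize(x["frame"][185:310,100:225,::-1],None,fx=3.1,fy=3.1,interpolation=2) for x in(S0,S)]
cv2.imwrite("pics/cmp.png",np.hstack([a,b]))
```

```text
(no output)
```

View pics/cmp.png

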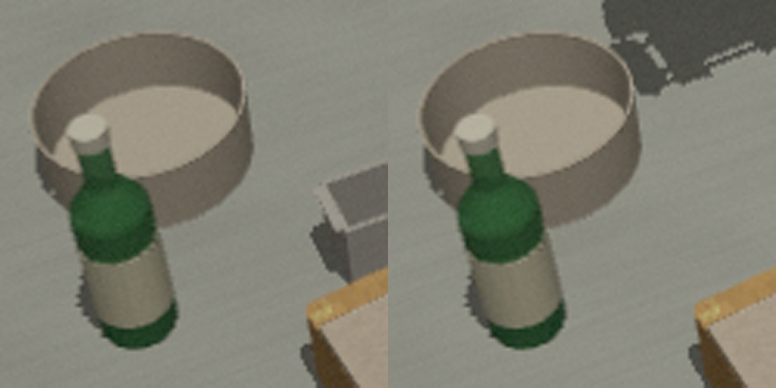

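The tin and bottle look identical before and after. The only difference is the gripper's shadow. I hand in.

```bash
python3 -c "
from workcell import *
print(job_done()); s=state(); print(s['time_s'],s['force'])"
```

```text
the job is handed in; nothing more can be done
None
the job is handed in; nothing more can be done
```

The job is done and handed in at about 30 s on the robot clock (limit 72 s). No check is still failing.

- **Pan:** I lifted the silver loaf pan first and stood it upright on the lime turntable. In the last top picture it is centred to within a few millimetres.
- **Seams:** The middle seam stopped the blade at 35 mm with rising force, so it is blocked. The left seam took the blade fully, so I did not try the right one.
- **Shim:** It stands upright in the left seam, fully home. The final picture matches the predicted home pose.
- **Contact at the foot:** On the first push the fingers themselves were touching the unit fronts. I regripped above the unit tops and pushed again. It stopped almost at once and the force rose to about 10 N, so the foot is against the fronts.
- **Other items:** The mug, spoon, bottle and tin show no shift between the first and last pictures. The few differing pixels near the tin are the gripper's shadow. A few near the spoon and the bottle I did not trace. The arm was clear of everything at hand-in.

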